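# Pop the tealight and trap it in its lane

### The job

On the sloping tealight stand, press the grey ejector pad beside the lane with one finger so that the tealight pops up out of its socket, and with the other finger, standing in the lane below it, trap the tealight as it slides down, before it runs off the low end. Finish while still holding it: the tealight standing still in the lane, out of its socket, leaning on the finger that blocks its way. Do not grip or lift the tealight, and leave the other things on the altar where they stand.

Things in the scene. Friction and masses are not known exactly. Their poses are not given: they have to be found in the camera images.
- lane: Tilted top of the wooden tealight stand, fixed to the altar; place and yaw vary. Origin: on the centre line of the lane's floor, 44 mm above the altar. x runs downhill along the lane (17 degrees below level), y is level, across the lane towards the ejector pad, z square to the floor. The lane is a slick channel, floor at z = 0, 46 mm wide between rails 5 mm thick, rising 10 mm above it.
- lip (a point): Middle of the socket's lip, at x = -30 mm of the lane, where the lane's floor begins. Uphill of it is the socket, 6 mm deep and 46 mm long, closed at the back. On the pad's side, beyond the rail, a flat wooden deck lies level with the lane's floor from y = 28 to 88 mm.
- lane_end (a point): Middle of the lane's open low end, at x = +85 mm of the lane, on the floor. Nothing stops the tealight: left alone it runs off here about half a second after popping up.
- tealight: Steel tealight, an upright cylinder 42 mm across and 26 mm high, about 110 g (80 to 140), with white wax and a 6 mm wick on top. Origin at the centre of its underside, z along its axis. It starts in the socket, its centre at about x = -51 mm in the lane's frame, its top 20 mm above the lane's floor; lifted to the lip it slides downhill (+x of the lane).
- pad (a joint): How far the ejector pad is pressed, m: 0 up, 0.010 fully down. It moves square to the lane's floor. It springs back; it takes about 2 N to start and 6 to 8 N to bottom, with the tealight on the lifter. A lever raises the socket's floor by 0.75 of the pad's travel, so the tealight clears the lip at about 0.008.
- pad_top (a point): Centre of the top face of the ejector pad, a ribbed grey plastic block 64 mm long (along the lane) by 44 mm wide, at x = 30, y = 54 mm in the lane's frame. Its top is parallel to the lane's floor, 14 mm above it when up and 4 mm above it when fully pressed. Moves with the pad.
- figurine: Resin monk figurine, 68 mm across the foot, 110 mm high; loose bystander. Origin at the centre of its underside.
- vase: Glass bud vase, 66 mm across, 130 mm high, loose bystander. Origin at the centre of its underside.
- canister: Lidded steel canister with a lever clasp, 77 mm across, 109 mm high, loose bystander. Origin at the centre of its underside.
- saucer: Celadon ceramic saucer, 90 mm across, 16 mm high, loose bystander. Origin at the centre of its underside.
Mind the look-alikes: they are no part of the job. Of the things shaped like the tealight, the steel one is meant.

How it is judged:
By the outcome, as a careful person would: the job done as asked, in the order asked, and still so for the second after the job is handed in, while the arm keeps its last pose, push and grip.
It also fails if it takes over 29 s, if anything falls off the work surface, if the arm or the gripper's body presses on something with over 40 N, if the wrist force passes 120 N, or if a joint passes its speed limit or range.

### The arm

A 6-joint arm with a two-finger parallel gripper is mounted at the origin on the work surface. World frame = base frame: x ahead of the robot, y to its left, z up, the work surface at z = 0. Lengths are in mm, angles in degrees, forces in N, time in s.
With the tool pointing down it reaches from about 275 to 825 mm from the base axis. Payload 5.2 kg.
Tool frame: the origin (TCP) lies midway between the tips of the shut fingers; the grasp point (between the pads) lies 19 mm behind it (arm.pinch_z is the distance from the TCP to the grasp point, in mm); z points along the fingers, y is the direction in which the jaws open and shut (so a half turn about z gives the same grasp; the last joint's range is limited). The gripper opens to 93 mm and grips with 3 to 60 N. Pads are 15 mm wide; open, the fingers measure 128 mm over their backs; the gripper's body (75 mm by 188 mm) begins 65 mm behind the grasp point.
Start: joints at [55.302, 14.817, 87.949, -0, 77.235, -11.62], TCP at [215.577, 505.996, 218.653] pointing down, gripper open.
Joint ranges: [-179.93, 179.93], [-52.35, 119.4], [10.71, 147.94], [-69.91, 249.91], [12.55, 155.21], [-178.61, 178.61]. Speed limits (degrees/s): [147.25, 147.25, 180, 180, 180, 180].

### API

Orientations are given as a 3x3 rotation matrix whose columns are the frame's x, y, z axes.
In Python, from cell import arm gives the robot as it stands.
- The arm moves only by the shell command python3 -m handwheel 'ROWS'. ROWS is JSON, a list that holds one entry, the list of rows, each a list of 7 numbers: the closure, from -1 (fully open) to 1 (shut), then the shift along the tool's x, y, z in mm, then the turn, a rotation vector about the tool's x, y, z in rad. A call has 1 to 20 rows; each row shifts and turns the commanded pose from where the row before left it, along the tool's axes as they then stand; what a row does not reach is not made up. A row lasts 1/8 s, in which the tool goes at most 62.5 mm and 10.7 degrees, less where a joint would pass 70% of its speed; a pose out of reach is approached as far as the arm can. A call with a gripper value outside its range is refused whole. The fingers move at their own pace and stop on an object; the grip force is fixed at half the most. Time passes only in rows, so rows that do not move let the fingers close. It gives the time, the measured TCP pose, the force and the opening at its end, in the units of the state.
- arm.sense(): the state, without advancing time (a new reading comes with each control period).
- arm.read_camera(name): name is "scene" or "top" or "wrist"; returns a dict with "color" (480x640x3 uint8, red, green, blue), "intrinsics" (3x3 intrinsics, pixels), "extrinsics" (4x4, takes a point from camera to world coordinates). Camera axes: x right, y down, z forward; pixel columns grow to the right and rows downward; lengths in mm; the calibration is good to about 2 mm. A picture is of the moment at which its call begins. There is no depth.
- arm.sign_off(): hands the job in, once; it reports no verdict.
The state is a dict: "time_s": time; "qpos": joint angles; "joint_vel": joint speeds; "joint_efforts": joint torques, N m; "tcp_pos": TCP position; "ee_rot": TCP orientation; "wrist_force": force on the tool from outside, world axes, zero at the start; "torque": the same for the moment, N m; "opening": finger opening in mm.
Only numpy, scipy, OpenCV 4.12 (cv2) and the standard library are available. Lean on these libraries where they do the work, as an engineer would, in place of code of your own. Each camera call takes 0.05 s, during which the arm holds its last target.

## Working session

There is one attempt and no reset: what is moved stays moved. The work goes in short steps, Python scripts to look and compute and a shell command to move; the robot and the scene stay as the last step left them, time stands still between calls to the robot, and variables do not carry over. Pictures are saved under pics/ and viewed, and the job is handed in when it is done.

```bash
ls; mkdir -p pics; python3 - <<'E'
from cell import arm
import cv2
for n in ("scene","top","wrist"):
    r=arm.read_camera(n); cv2.imwrite(f"pics/{n}0.png",r["color"][:,:,::-1])
    print(n,r["intrinsics"].tolist(),r["extrinsics"].round(3).tolist())
print(arm.sense(), arm.pinch_z)
E
```

```text
pics
scene [[588.9435417717824, 0.0, 317.2815415286243], [0.0, 588.9435417717824, 238.18563731623024], [0.0, 0.0, 1.0]] [[-0.546, 0.471, -0.692, 1504.396], [0.837, 0.284, -0.468, 687.605], [-0.024, -0.835, -0.55, 811.853], [0.0, 0.0, 0.0, 1.0]]
top [[537.8213719928494, 0.0, 324.59803134460117], [0.0, 537.8213719928494, 243.65969367415752], [0.0, 0.0, 1.0]] [[-0.02, -0.993, 0.113, 484.088], [-1.0, 0.021, 0.009, 73.965], [-0.011, -0.113, -0.994, 1034.292], [0.0, 0.0, 0.0, 1.0]]
wrist [[351.63098575142254, 0.0, 321.7734417174456], [0.0, 351.63098575142254, 231.31040539431095], [0.0, 0.0, 1.0]] [[0.392, 0.886, 0.247, 146.9], [0.92, -0.377, -0.107, 534.375], [-0.002, 0.269, -0.963, 384.361], [0.0, 0.0, 0.0, 1.0]]
{'time_s': 0.15, 'qpos': array([ 5.53015752e+01,  1.48512537e+01,  8.79949625e+01, -1.63333584e-04,
        7.72342054e+01, -1.16191514e+01]), 'joint_vel': array([-0.09534673, -0.02672476, -0.14975635, -0.06139221, -0.08916611,
       -0.02479746]), 'joint_efforts': array([ 3.41129817e-04, -4.37646711e+01, -2.84232688e+01,  7.17999763e-02,
        3.81247723e-02, -1.22176593e-04]), 'tcp_pos': array([215.34378173, 505.65209925, 218.00576675]), 'ee_rot': array([[-9.19963500e-01,  3.92003220e-01, -7.96734797e-04],
       [ 3.92003930e-01,  9.19962816e-01, -1.15558275e-03],
       [ 2.79974229e-04, -1.37541712e-03, -9.99999015e-01]]), 'wrist_force': array([ 0.17422008, -0.04098111,  0.47935592]), 'torque': array([-0.03386646,  0.00866862, -0.06215816]), 'opening': 92.86829406050485} 18.8
```

View pics/scene0.png

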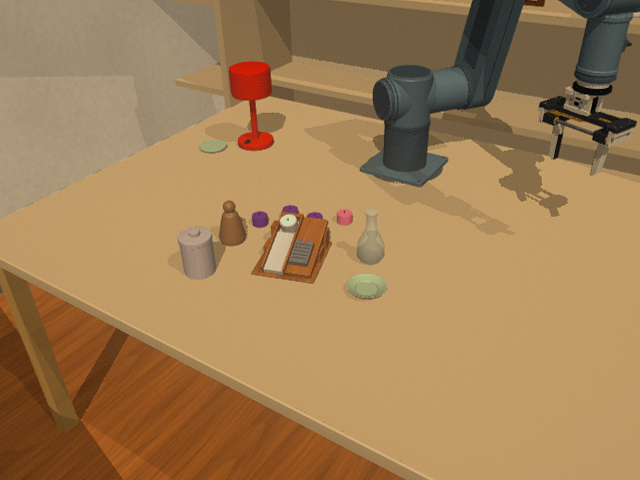

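View pics/top0.png

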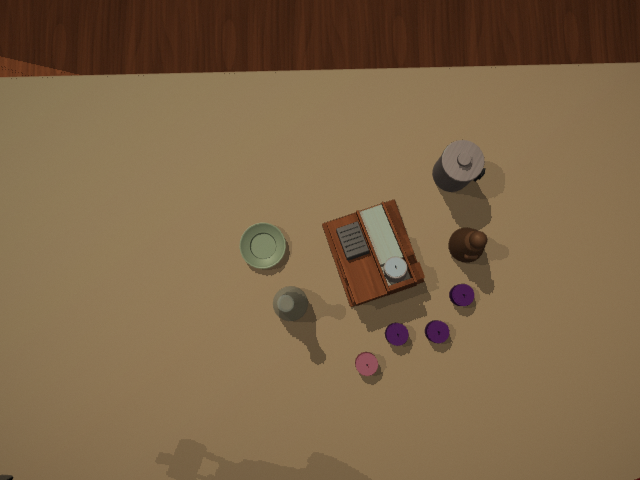

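The top picture shows the stand at about (372,252), with the steel tealight at (395,267), the pad at (352,241) and the lane running up-left. I'll zoom in to pick features.

```bash
python3 - <<'E'
import cv2
a=cv2.imread("pics/top0.png")[190:315,310:440]; cv2.imwrite("pics/top0z.png",cv2.resize(a,None,fx=4.6,fy=4.6,interpolation=cv2.INTER_CUBIC))
a=cv2.imread("pics/scene0.png")[200:290,240:345]; cv2.imwrite("pics/scene0z.png",cv2.resize(a,None,fx=6,fy=6,interpolation=cv2.INTER_CUBIC))
E
```

```text
(no output)
```

View pics/top0z.png

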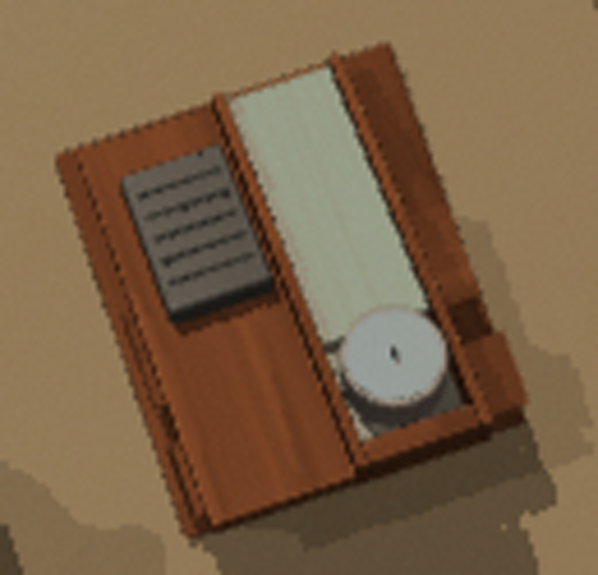

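View pics/scene0z.png

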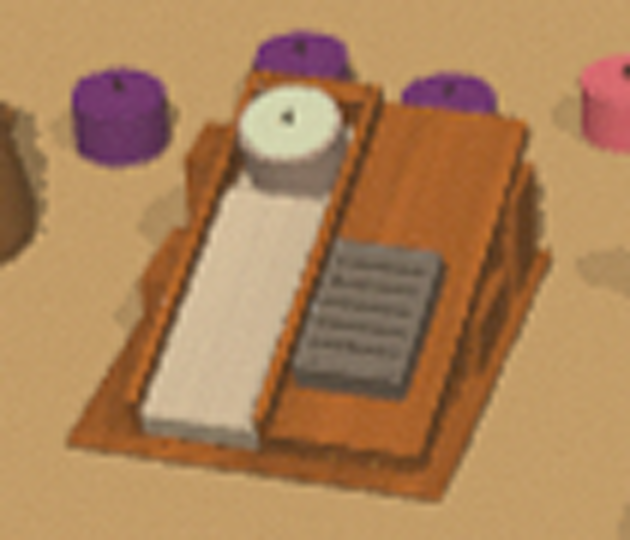

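```bash
cat > fit.py <<'E'
import numpy as np
from scipy.optimize import least_squares
from scipy.spatial.transform import Rotation as R
K={'t':np.array([[537.82,0,324.6],[0,537.82,243.66],[0,0,1]]),'s':np.array([[588.94,0,317.28],[0,588.94,238.19],[0,0,1]])}
from cell import arm
E={'t':arm.read_camera('top')['extrinsics'],'s':arm.read_camera('scene')['extrinsics']}
pts=[(-51,0,21),(85,23,0),(85,-23,0),(62,76,14),(62,32,14),(-2,76,14),(-2,32,14)]
px={'t':[(393,355),(228,100),(330,67),(122,180),(215,148),(173,310),(272,285)],
's':[(288,120),(145,415),(258,432),(405,390),(293,375),(442,252),(340,240)]}
px['s'][1],px['s'][2]=px['s'][2],px['s'][1]
o={'t':((310,190),4.6),'s':((240,200),6)}
def lane(x,y,yaw):
    return R.from_euler('ZY',[yaw,17],degrees=True).as_matrix(), np.array([x,y,44.])
def proj(c,P):
    q=(P-E[c][:3,3])@E[c][:3,:3]; q=q@K[c].T; return q[:,:2]/q[:,2:]
def res(p,cs='ts'):
    M,t=lane(*p[:3]); P=np.array(pts)@M.T+t
    out=[]
    for c in cs:
        m=np.array(px[c])/o[c][1]+o[c][0]
        out.append(proj(c,P)-m)
    return np.concatenate(out).ravel()
if __name__=="__main__":
  for cs in ('ts','t','s'):
    s=least_squares(res,[520,0,-20],args=(cs,)); print(cs,s.x,res(s.x,cs).reshape(-1,2).round(1).tolist())
E
python3 fit.py
```

```text
ts [588.33416624 -28.81165107  17.84286472] [[-0.5, 0.1], [-1.7, 0.4], [-1.2, -0.2], [-1.7, -0.8], [0.3, -1.4], [-1.7, 1.0], [-0.4, -1.4], [-0.3, -1.0], [-0.8, -1.4], [-1.2, -1.4], [-1.0, -2.9], [-1.0, -3.1], [-0.1, -1.5], [-1.2, -1.9]]
t [587.51104067 -30.53755078  17.65907543] [[0.4, 0.5], [-0.7, 0.7], [-0.1, 0.2], [-0.7, -0.5], [1.3, -1.1], [-0.8, 1.3], [0.5, -1.1]]
s [593.75650806 -22.92008769  18.02796778] [[0.4, 0.7], [-0.0, 0.6], [-0.5, 0.7], [-0.0, -1.0], [-0.1, -1.1], [0.8, 0.3], [-0.5, -0.1]]
```

```bash
cat > go.py <<'E'
import sys,numpy as np
from fit import *
# usage: go.py x y yaw  lx ly lz
a=list(map(float,sys.argv[1:7]))
M,t=lane(*a[:3]); s=arm.sense()
T=np.c_[-M[:,0],M[:,1],-M[:,2]]; P=M@np.array(a[3:])+t
Rn=s['ee_rot']; p=s['tcp_pos']
print('t',s['time_s'],'tcp',p.round(1),'target',P.round(1),'open',round(s['opening'],1),'F',s['wrist_force'].round(1))
print('tool at lane',((p-t)@M).round(1))
print('shift tool axes',(Rn.T@(P-p)).round(1),'rotvec',R.from_matrix(Rn.T@T).as_rotvec().round(4), 'F lane',(s['wrist_force']@M).round(1))
E
python3 go.py 589 -29 17.8 40 27 90
python3 - <<'E'
from fit import *
M,t=lane(589,-29,17.8)
def ray(c,u,v,z):
    d=E[c][:3,:3]@np.linalg.inv(K[c])@[u,v,1]; o_=E[c][:3,3]; return (o_+d*(z-o_[2])/d[2]).round(0)
for n,u,v,z in (('vase',287,303,120),('fig',478,240,105),('can',463,160,105),('saucer',264,246,16)):
    w=ray('t',u,v,z); print(n,w,((w-t)@M).round(0))
E
```

```text
t 0.35 tcp [215.5 505.9 218.4] target [642.2  16.4 118.4] open 93.0 F [-0.1  0.4  0.7]
tool at lane [-234.7  623.5  110.7]
shift tool axes [-584.4 -283.   100.2] rotvec [ 0.1054  0.2838 -0.7081] F lane [-0.2  0.4  0.6]
vase [488. 147. 120.] [-63. 198.  60.]
fig [ 590. -184.  105.] [ -62. -148.   45.]
can [ 733. -165.  105.] [  74. -174.   86.]
saucer [598. 198.  16.] [ 83. 213.  -4.]
```

View pics/wrist0.png

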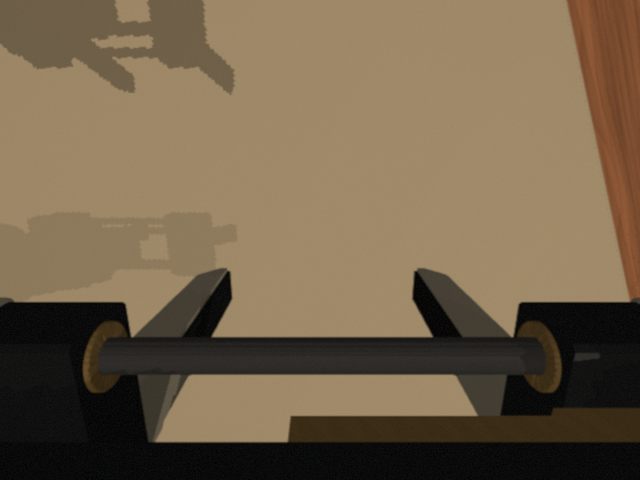

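```bash
python3 -m handwheel '[[[0.2,-53,-25.7,0,0,0,0],[0.2,-53,-25.7,0,0,0,0],[0.2,-53,-25.7,0,0,0,0],[0.2,-53,-25.7,0,0,0,0],[0.2,-53,-25.7,0,0,0,0],[0.2,-53,-25.7,0,0,0,0],[0.2,-53,-25.7,0,0,0,0],[0.2,-53,-25.7,0,0,0,0],[0.2,-53,-25.7,0,0,0,0],[0.2,-53,-25.7,0,0,0,0],[0.2,-53,-25.7,0,0,0,0],[0.2,0,0,0,0.0211,0.0568,-0.1416],[0.2,0,0,0,0.0211,0.0568,-0.1416],[0.2,0,0,0,0.0211,0.0568,-0.1416],[0.2,0,0,0,0.0211,0.0568,-0.1416],[0.2,0,0,0,0.0211,0.0568,-0.1416],[0.2,0,0,0,0,0,0]]]'
python3 go.py 589 -29 17.8 40 27 70
python3 - <<'E'
from cell import arm
import cv2
for n in ("scene","top","wrist"):
    r=arm.read_camera(n); cv2.imwrite(f"pics/{n}1.png",r["color"][:,:,::-1])
a=cv2.imread("pics/top1.png")[160:335,290:460]; cv2.imwrite("pics/top1z.png",cv2.resize(a,None,fx=3.4,fy=3.4))
E
```

```text
time_s: 2.58
tcp_pos: [641.5, 18.0, 217.3]
ee_rot: [[-0.91, -0.305, -0.28], [-0.292, 0.952, -0.089], [0.293, 0.001, -0.956]]
wrist_force: [-0.0, -0.1, 0.1]
opening: 37.3
t 2.675 tcp [641.2  17.5 218.3] target [636.7  14.7  99.2] open 37.3 F [-0.2  0.5 -1. ]
tool at lane [ 10.1  28.3 185.4]
shift tool axes [-29.8  -1.3 115.4] rotvec [ 0.0007  0.0007 -0.0027] F lane [ 0.3  0.5 -1. ]
```

View pics/wrist1.png

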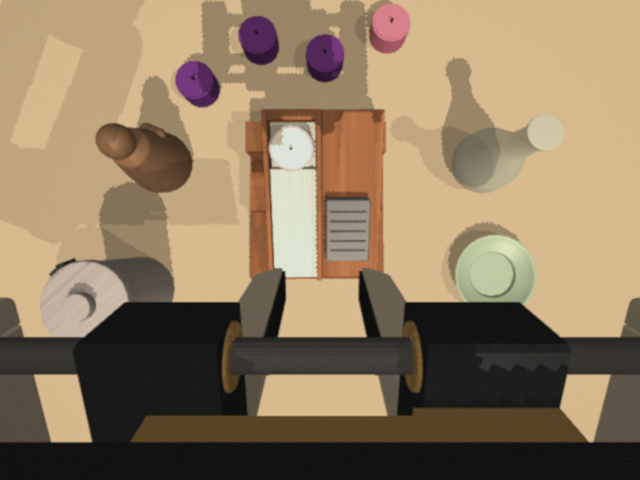

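View pics/scene1.png

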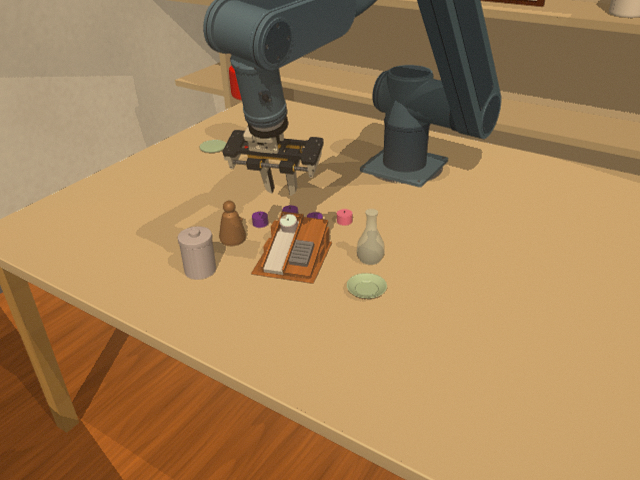

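The wrist view shows the tealight at (291,148), the pad spanning (327–369, 199–261) and the lane end at (273–317, 277). I'll fit the lane from this view too.

```bash
python3 - <<'E'
import cv2
a=cv2.imread("pics/wrist1.png")[100:290,235:400]; cv2.imwrite("pics/wrist1z.png",cv2.resize(a,None,fx=3,fy=3,interpolation=cv2.INTER_CUBIC))
E
```

```text
(no output)
```

View pics/wrist1z.png

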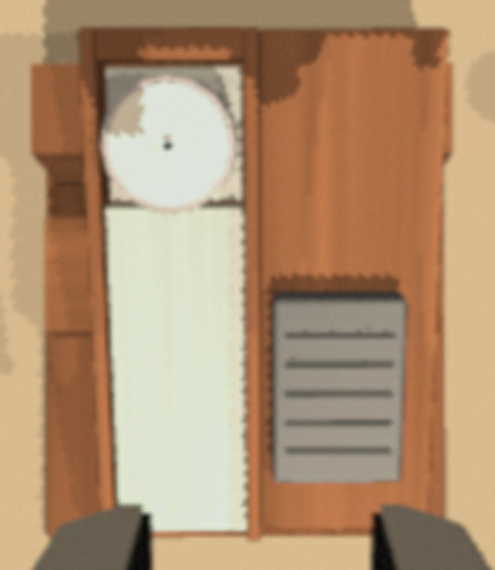

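View pics/top1z.png

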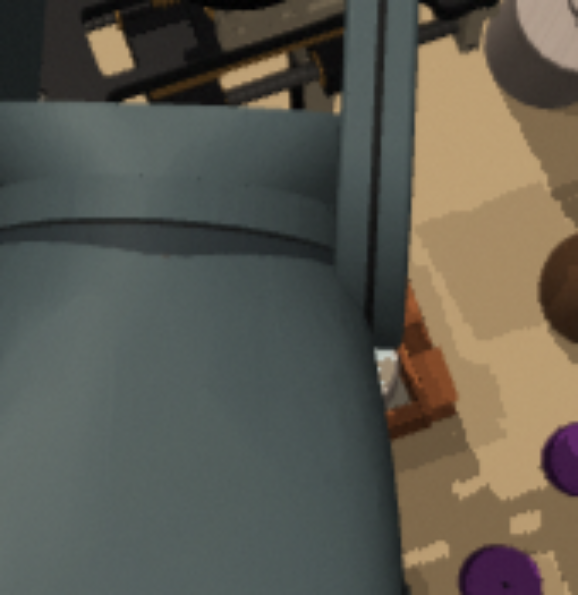

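```bash
python3 - <<'E'
import fit; from fit import *
r=arm.read_camera('wrist'); K['w']=r['intrinsics'];E['w']=r['extrinsics']
pts+=[(-30,-23,0),(-30,23,0)]
px['w']=[(168,143),(247,530),(117,530),(400,482),(275,482),(404,297),(275,297),(104,206),(244,206)]
o['w']=((235,100),3)
s=least_squares(res,[589,-29,18],args=('w',)); print(s.x,res(s.x,'w').reshape(-1,2).round(1).tolist())
E
```

```text
[588.32771063 -30.31219914  17.94409327] [[-0.2, 0.3], [-0.1, -0.4], [0.6, -0.3], [0.3, -0.1], [-1.0, 0.1], [1.1, -0.1], [-1.0, 0.1], [0.4, 0.2], [0.0, 0.0]]
```

```bash
python3 go.py 588.3 -30.2 17.9 40 27 40
```

```text
t 3.075 tcp [641.   17.2 219. ] target [627.5  10.8  70.6] open 37.2 F [-0.9 -0.5  0. ]
tool at lane [ 10.7  28.9 186.3]
shift tool axes [-29.2  -2.  146.3] rotvec [ 0.0008  0.0007 -0.0024] F lane [-1.  -0.2 -0.3]
```

```bash
python3 -m handwheel '[[[0.2,-10,-0.6,48,0,0,-0.002],[0.2,-10,-0.7,48,0,0,0],[0.2,-9.2,-0.7,50,0,0,0],[0.2,0,0,0,0,0,0],[0.2,0,0,0,0,0,0]]]'
python3 go.py 588.3 -30.2 17.9 40 27 16
python3 - <<'E'
from cell import arm
import cv2
for n in ("scene","wrist"):
    r=arm.read_camera(n); cv2.imwrite(f"pics/{n}2.png",r["color"][:,:,::-1])
a=cv2.imread("pics/scene2.png")[140:300,210:370]; cv2.imwrite("pics/scene2z.png",cv2.resize(a,None,fx=3.7,fy=3.7))
E
```

```text
time_s: 3.7
tcp_pos: [628.9, 10.9, 72.4]
ee_rot: [[-0.911, -0.307, -0.276], [-0.294, 0.952, -0.089], [0.29, -0.0, -0.957]]
wrist_force: [-0.1, 0.5, 0.2]
opening: 37.1
t 3.8 tcp [629.7  10.9  73.4] target [620.9   8.7  47.6] open 37.5 F [-0.3 -0.5 -0.2]
tool at lane [41.2 26.4 43.3]
shift tool axes [ 1.3  0.6 27.3] rotvec [-0.0012  0.0048 -0.0004] F lane [-0.4 -0.4 -0.4]
```

View pics/wrist2.png

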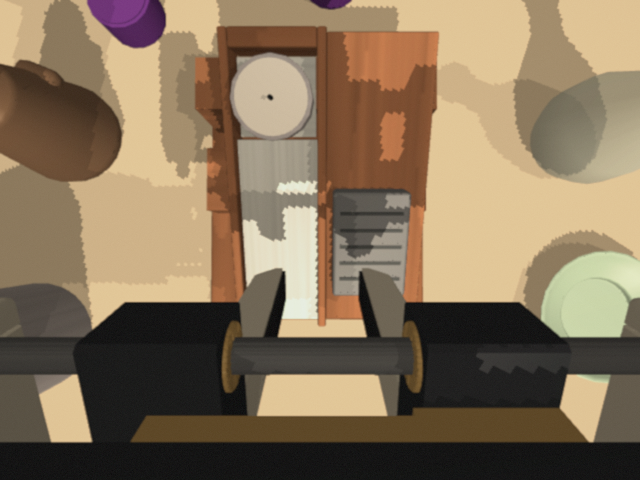

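View pics/scene2z.png

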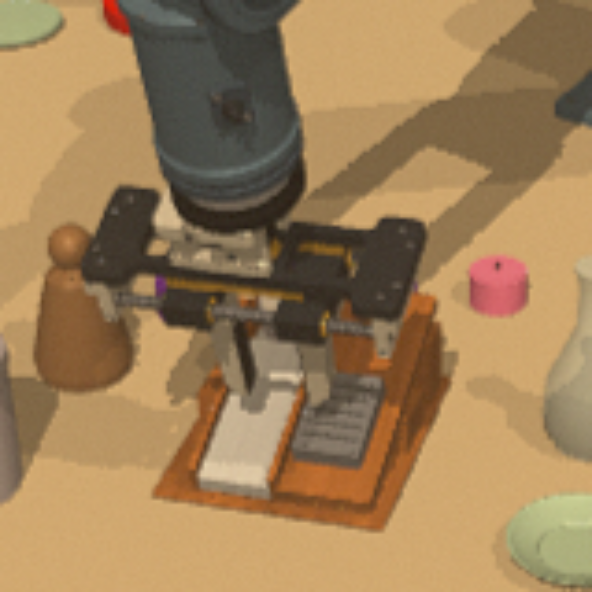

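The wrist view shows the left finger over the lane and the right finger over the pad, both around x = 40. I'll open slightly so each is centred, then descend.

```bash
python3 -m handwheel '[[[0.04,0.6,0.3,8,0,0.003,0],[0.04,0.6,0.3,8,0,0,0],[0.04,0,0,7,0,0,0],[0.04,0,0,0,0,0,0],[0.04,0,0,0,0,0,0]]]'
python3 go.py 588.3 -30.2 17.9 40 27 4
python3 - <<'E'
from cell import arm
import cv2
for n in ("scene","wrist"):
    r=arm.read_camera(n); cv2.imwrite(f"pics/{n}3.png",r["color"][:,:,::-1])
a=cv2.imread("pics/scene3.png")[190:300,240:350]; cv2.imwrite("pics/scene3z.png",cv2.resize(a,None,fx=5,fy=5))
E
```

```text
time_s: 4.53
tcp_pos: [620.0, 9.2, 48.8]
ee_rot: [[-0.909, -0.307, -0.281], [-0.294, 0.952, -0.09], [0.295, 0.001, -0.955]]
wrist_force: [0.4, 0.3, 0.0]
opening: 44.7
t 4.625 tcp [620.2   9.2  49.1] target [617.5   7.6  36.1] open 45.0 F [ 1.  -0.  -0.1]
tool at lane [39.1 27.7 17.3]
shift tool axes [-0.9 -0.7 13.3] rotvec [ 0.0006 -0.0024  0.0002] F lane [ 0.9 -0.3  0.1]
```

View pics/wrist3.png

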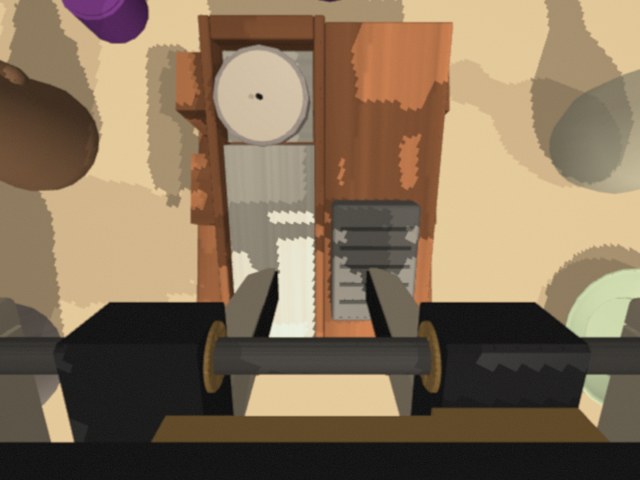

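View pics/scene3z.png

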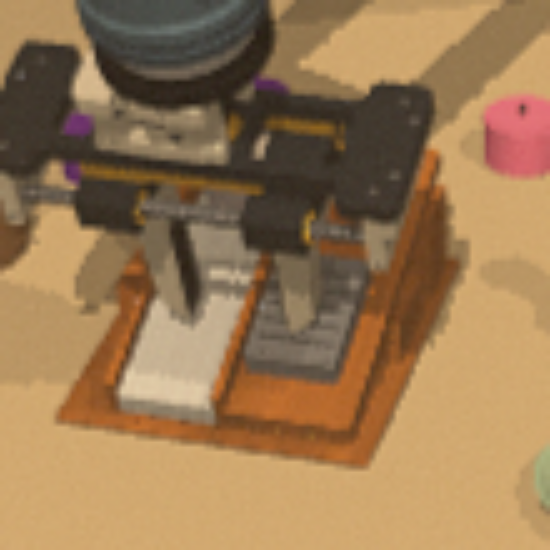

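The fingers stand centred over the lane and the pad. I'll start pressing in steps.

```bash
python3 -m handwheel '[[[0.04,-0.3,-0.3,2,0,0,0],[0.04,-0.3,-0.3,2,0,0,0],[0.04,0,0,1,0,0,0],[0.04,0,0,0,0,0,0]]]'
python3 go.py 588.3 -30.2 17.9 40 27 4
```

```text
time_s: 5.22
tcp_pos: [619.2, 8.5, 44.2]
ee_rot: [[-0.909, -0.307, -0.281], [-0.294, 0.952, -0.09], [0.295, 0.001, -0.955]]
wrist_force: [-1.2, 1.4, 3.6]
opening: 44.5
t 5.325 tcp [619.3   8.5  44.2] target [617.5   7.6  36.1] open 44.4 F [-1.7  0.6  3.5]
tool at lane [39.5 27.3 12.2]
shift tool axes [-0.5 -0.3  8.2] rotvec [ 0.0009 -0.0028  0.0003] F lane [-2.4  1.1  2.9]
```

```bash
python3 -m handwheel '[[[0.04,0,0,2,0,0,0],[0.04,0,0,2,0,0,0],[0.04,0,0,2,0,0,0],[0.04,0,0,1.5,0,0,0],[0.04,0,0,0,0,0,0],[0.04,0,0,0,0,0,0]]]'
python3 go.py 588.3 -30.2 17.9 40 27 4
python3 - <<'E'
from cell import arm
import cv2
r=arm.read_camera("wrist"); cv2.imwrite(f"pics/wrist4.png",r["color"][:,:,::-1])
E
```

```text
time_s: 6.08
tcp_pos: [617.2, 7.8, 37.1]
ee_rot: [[-0.909, -0.307, -0.281], [-0.294, 0.952, -0.09], [0.295, 0.001, -0.956]]
wrist_force: [-0.1, -0.1, 5.3]
opening: 44.9
t 6.175 tcp [617.2   7.8  37.1] target [617.5   7.6  36.1] open 44.4 F [-1.1  1.8  5.9]
tool at lane [39.5 27.3  4.8]
shift tool axes [-0.5 -0.3  0.8] rotvec [ 0.0009 -0.0027  0.0002] F lane [-2.2  2.   5.5]
```

View pics/wrist4.png

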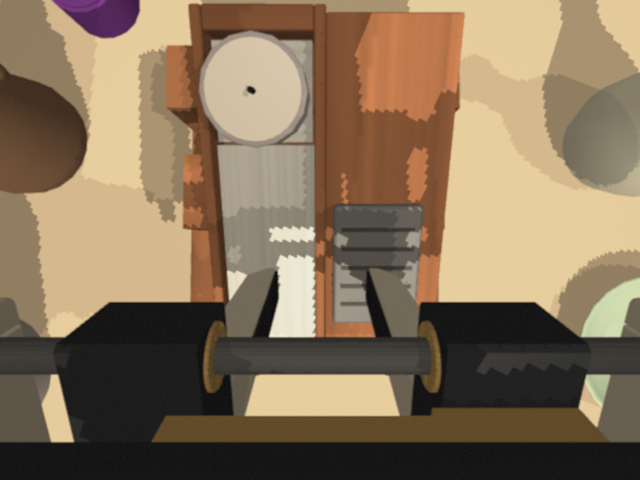

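The tealight has risen but is still in the socket at (252,90), at about 5.5 N. I'll press further.

```bash
python3 -m handwheel '[[[0.04,0,0,1,0,0,0],[0.04,0,0,1,0,0,0],[0.04,0,0,0,0,0,0],[0.04,0,0,0,0,0,0],[0.04,0,0,0,0,0,0]]]'
python3 go.py 588.3 -30.2 17.9 40 27 4
python3 - <<'E'
from cell import arm
import cv2
r=arm.read_camera("wrist"); cv2.imwrite(f"pics/wrist5.png",r["color"][:,:,::-1])
E
```

```text
time_s: 6.85
tcp_pos: [617.0, 7.8, 36.4]
ee_rot: [[-0.91, -0.307, -0.28], [-0.294, 0.952, -0.09], [0.294, 0.001, -0.956]]
wrist_force: [-1.3, 2.1, 11.7]
opening: 44.5
t 6.95 tcp [617.    7.7  36.4] target [617.5   7.6  36.1] open 44.3 F [-1.6  2.7 11.8]
tool at lane [39.5 27.3  4.1]
shift tool axes [-0.5 -0.3  0.1] rotvec [ 0.0006 -0.0016  0.0001] F lane [-4.1  3.1 11.1]
```

View pics/wrist5.png

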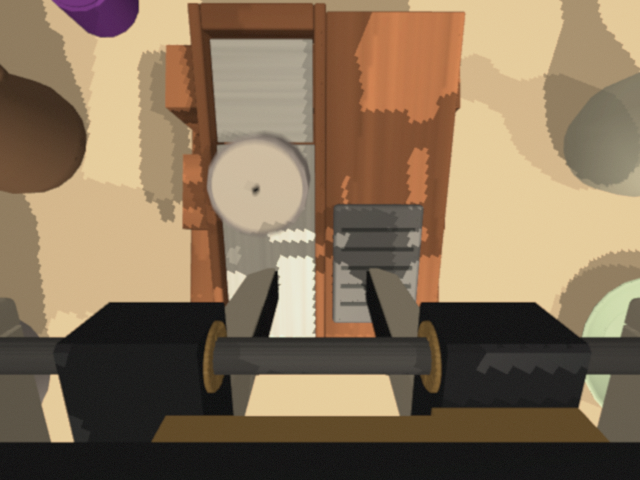

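It popped and is sliding (blurred, now at (258,183)). I'll hold the pose.

```bash
python3 -m handwheel '[[[0.04,0,0,0,0,0,0],[0.04,0,0,0,0,0,0],[0.04,0,0,0,0,0,0],[0.04,0,0,0,0,0,0],[0.04,0,0,0,0,0,0],[0.04,0,0,0,0,0,0],[0.04,0,0,0,0,0,0],[0.04,0,0,0,0,0,0],[0.04,0,0,0,0,0,0],[0.04,0,0,0,0,0,0]]]'
python3 - <<'E'
from cell import arm
import cv2
for n in ("wrist","scene"):
    r=arm.read_camera(n); cv2.imwrite(f"pics/{n}6.png",r["color"][:,:,::-1])
a=cv2.imread("pics/scene6.png")[190:300,240:350]; cv2.imwrite("pics/scene6z.png",cv2.resize(a,None,fx=5,fy=5))
E
```

```text
time_s: 8.25
tcp_pos: [617.0, 7.7, 36.4]
ee_rot: [[-0.91, -0.307, -0.28], [-0.294, 0.952, -0.09], [0.294, 0.001, -0.956]]
wrist_force: [-1.7, 2.5, 12.3]
opening: 44.8
```

View pics/wrist6.png

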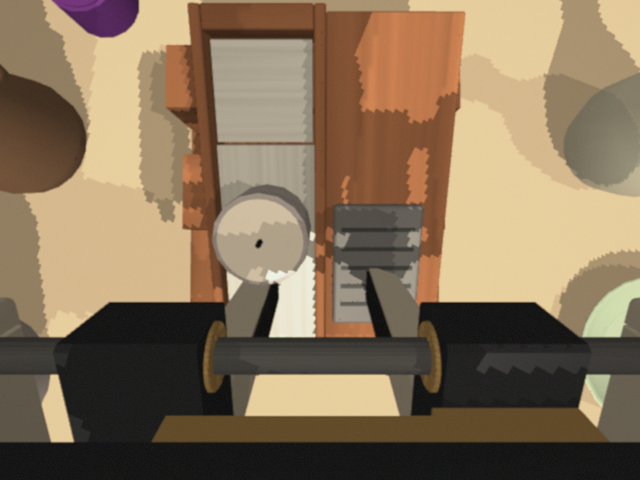

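View pics/scene6z.png

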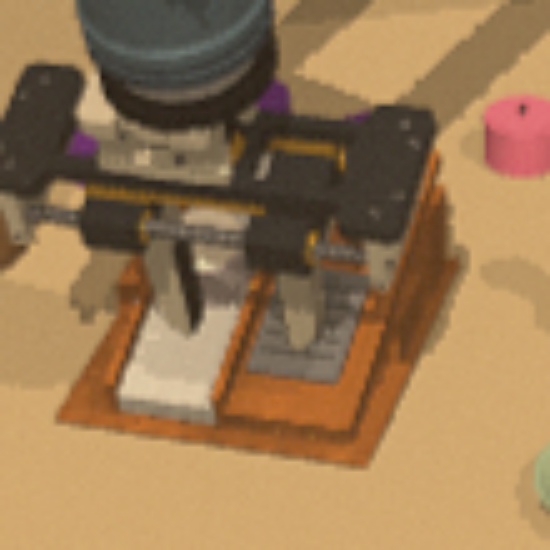

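The tealight rests against the finger at (262,238), clear of the lip. I'll check that it's still, then hand in.

```bash
python3 -m handwheel '[[[0.04,0,0,0,0,0,0],[0.04,0,0,0,0,0,0],[0.04,0,0,0,0,0,0],[0.04,0,0,0,0,0,0],[0.04,0,0,0,0,0,0],[0.04,0,0,0,0,0,0]]]'
python3 - <<'E'
from cell import arm
import cv2,numpy as np
im=arm.read_camera("wrist")["color"][:,:,::-1]; cv2.imwrite("pics/wrist7.png",im)
a=cv2.imread("pics/wrist6.png")
f=lambda i:np.float64(cv2.cvtColor(np.ascontiguousarray(i[170:285,205:320]),cv2.COLOR_BGR2GRAY))
print(cv2.phaseCorrelate(f(a),f(im)), np.abs(f(a)-f(im)).mean())
top=arm.read_camera("top")["color"][:,:,::-1]; t0=cv2.imread("pics/top0.png")
for n,(u,v) in dict(vase=(290,303),fig=(467,245),can=(460,168),saucer=(264,246)).items():
    s=np.s_[v-28:v+28,u-28:u+28]; print(n,np.abs(top[s].astype(float)-t0[s]).mean().round(1))
cv2.imwrite("pics/top7.png",top)
E
```

```text
time_s: 9.1
tcp_pos: [617.1, 7.7, 36.4]
ee_rot: [[-0.91, -0.307, -0.28], [-0.294, 0.952, -0.09], [0.294, 0.001, -0.956]]
wrist_force: [-1.1, 2.3, 11.7]
opening: 44.6
((-0.014507459120856936, -0.004375736478380077), 1.0011560388998166) 0.8894517958412098
vase 29.5
fig 14.8
can 23.2
saucer 31.6
```

View pics/wrist7.png

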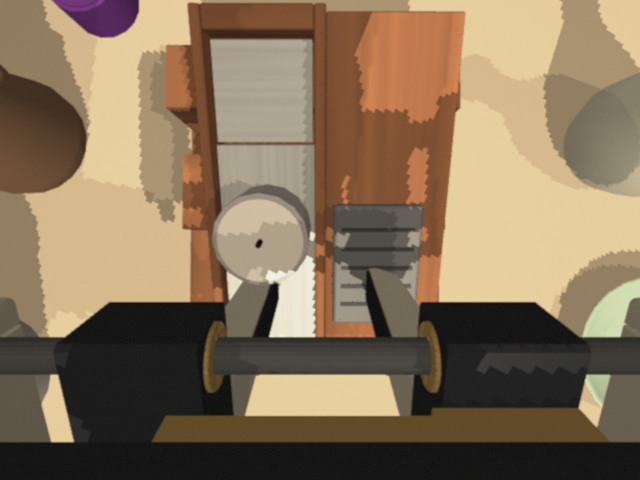

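```bash
python3 -c "
from cell import arm; print(arm.sign_off())"
```

```text
the job is handed in; nothing more can be done
None
```

I pressed the ejector pad with one finger and the steel tealight popped out of its socket. It slid down onto the other finger, which was standing in the lane, and it is still trapped there. I handed the job in at about 9 s with the pad still held down at about 12 N.

- **Tealight:** it is fully out of the socket and leaning on the blocking finger. Two wrist pictures about 0.85 s apart showed no movement (0.015 px).
- **Pad:** the fingertips ended 4 mm above the lane floor, which is the height of a fully pressed pad.
- **Camera disagreement:** the scene camera put the stand about 8–10 mm away from where the top and wrist cameras did. I used the wrist fit, which agreed with the top camera to within about 1 mm, and the fingers landed where planned.
- **Bystanders:** comparing top-camera pictures from before and after told me nothing. All four differed noticeably, which I put down to the arm blocking the view and to shadows; I did not check this further. The planned path cleared the figurine, vase, canister and saucer. I felt no contact except on the pad, and the wrist views show no sign that anything moved.

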